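# Close a slide-shipping carton and brace it for taping

### The arm

A 6-joint arm with a two-finger parallel gripper is mounted at the origin on a cart in front of the work surface, level with it; the furniture and walls round the work are solid. World frame = base frame: x ahead of the robot, y to its left, z up, the work surface at z = 0. Lengths are in m, angles in rad, forces in N, time in s.
With the tool pointing down it reaches from about 0.35 to 0.85 m from the base axis. Payload 8.1 kg.
Tool frame: the origin (TCP) lies at the centre of the arm's flange, where the gripper is bolted on; the fingertips stand 186 mm ahead of it and the grasp point (between the pads) lies 167 mm ahead of it; z points along the fingers, y is the line along which they close (so a half turn about z gives the same grasp; the last joint's range is limited). The gripper opens to 93 mm and grips with 3 to 60 N. Pads are 15 mm wide; open, the fingers measure 128 mm over their backs; the gripper's body (75 mm by 188 mm) begins 65 mm behind the grasp point.
Start: joints at [1.257, 0.13, 1.488, -0, 1.523, -0.085], TCP at [0.136, 0.584, 0.405] pointing down, gripper open.
Joint ranges: [-2.96, 2.96], [-0.89, 2.26], [0.02, 2.5], [-1.34, 4.48], [0, 2.73], [-2.66, 2.66]. Speed limits (rad/s): [2.39, 2.39, 2.79, 3.14, 3.14, 3.14].

### API

Orientations are given as a rotation vector (axis times angle).
In Python, from plant import read_state, read_camera, camera_params, robot gives the robot as it stands.
- The arm moves only by the tool carry_out, never from a script. Its argument "targets" is a list of rows, each an object of numbers: "hand": the opening in per cent of the stroke, from 0 (shut) to 100 (fully open); "x", "y", "z": the shift along the tool's x, y, z in m; "ax", "ay", "az": the turn, a rotation vector about the tool's x, y, z in rad. In form: [{"hand": .., "x": .., "y": .., "z": .., "ax": .., "ay": .., "az": ..}, ...]. A call has 1 to 8 rows; each row is the pose to reach, as a shift and turn from the pose commanded when the call began, along the tool's axes at that moment; what a row does not reach only later rows make up. A row lasts 1/8 s, in which the tool goes at most 62.5 mm and 10.7 degrees, less where a joint would pass 70% of its speed; a pose out of reach is approached as far as the arm can. A call with a gripper value outside its range is refused whole. The fingers move at their own pace and stop on an object; "newtons" is the grip in N (left out, the last holds). Time passes only in rows, so rows that repeat a pose let the fingers close. It gives the time, the measured TCP pose, the force, the opening and the grip force at its end, in the units of the state.
- read_state(): the state, without advancing time (a new reading comes with each control period).
- read_camera(name): name is "scene" or "top" or "wrist"; returns (picture, depth): 420x560x3 uint8, blue, green, red; 420x560 float32, m along the optical axis (not along the pixel's ray), 0 where there is no reading.
- camera_params(name): a dict with "fx", "fy", "cx", "cy" (pixels), "position" and "rotation" of the camera in the world. Camera axes: x right, y up, looking along -z (the intrinsics and any distortion apply to the point x, -y, -z); pixel columns grow to the right and rows downward; lengths in m; the calibration is good to about 2 mm. The wrist camera is an equidistant fisheye: a pixel r from the principal point sees the ray r / f radians off the axis. A picture is of the moment at which its call begins: read the wrist's pose just before it. camera_params takes no time and is no camera call; for the wrist camera it gives the pose at the moment of the call.
- robot.close_job(): hands the job in; it is judged then, once.
The state is a dict: "t": time; "q": joint angles; "dq": joint speeds; "joint_torque": joint torques, N m; "tool_pos": TCP position; "orientation": TCP orientation; "force": force on the tool from outside, world axes, zero at the start; "wrist_torque": the same for the moment, N m; "opening": finger opening in m; "gripper_force": force on a finger pad.
Only numpy, scipy, OpenCV 4.12 (cv2) and the standard library are available. Lean on these libraries where they do the work, as an engineer would, in place of code of your own. Each camera call takes 0.05 s, during which the arm holds its last target. There are 200 camera calls.

### The job

Close the small shipping carton that holds the slide boxes: fold the two short end flaps in flat first, then the two long flaps flat over them. Then ease the closed carton along the worktop, end-on, until it stands square against the foam-faced packing stop, and finish while still holding it pressed there with a steady push of about 12 N (firm, but never above 35 N, which would crush it), so that a colleague can draw tape along the seam; do not tip the carton or disturb the tape roll, scissors and marker lying about.

Things in the scene. Friction and masses are not known exactly. Their poses are not given: they have to be found in the camera images.
- carton: The carton: plain brown board, 112 mm (its x) by 196 mm (its y), 76 mm high without flaps, walls and flaps 3 mm thick, two slide boxes in it; stands loose, about half a kilogram, friction with the worktop about 0.6. Origin: centre of its underside; z up. Its +y end faces the packing stop, its -y end is the one to push. A white label is on its near (-x) side. All flaps stand open at the start.
- short_left (a joint): Fold angle of the short end flap on the carton's +y end (the end next to the stop): 0 = folded in flat, 1.57 = upright, more = leaning outward (up to 2.1). The flap is 102 mm wide and reaches 52 mm from its crease. All creases have light friction (0.02 N m), no spring: flaps stay where left.
- short_right (a joint): The same for the short end flap on the carton's -y end (the end away from the stop).
- long_far (a joint): Fold angle of the long flap on the carton's +x side (far from the robot): 0 = flat over the short flaps, 1.57 = upright, more = leaning outward. It is 194 mm wide and reaches 54 mm from its crease; closed, the long flaps meet in a seam along the middle. Flaps are solid to one another: a long one folded first blocks the short ones.
- long_near (a joint): The same for the long flap on the carton's -x side (near the robot).
- short_left_hinge (a point): Middle of the crease of the short flap on the +y end, 71.5 mm above the carton's underside. Folding, the flap's free edge swings up and towards the carton's -y. The crease lies in the middle of the board's thickness; axes while flat = the carton's.
- short_right_hinge (a point): Middle of the crease of the short flap on the -y end, 71.5 mm above the underside; the flap folds towards +y.
- long_far_hinge (a point): Middle of the crease of the long flap on the +x side, 76.5 mm above the underside; the flap folds towards -x.
- long_near_hinge (a point): Middle of the crease of the long flap on the -x side, 76.5 mm above the underside; the flap folds towards +x.
- end_right (a point): Middle of the carton's -y end wall, on its outside, 40 mm above the underside: the place to push.
- end_left (a point): Middle of the carton's +y end wall, on its outside, 40 mm above the underside: this end goes against the stop.
- stop: The packing stop: a grey steel angle screwed to the worktop, 150 mm wide (its x) and 58 mm high, with a black foam-rubber facing 10 mm thick towards its -y. Origin: on the worktop under the middle of the facing's front. Its +y is the direction to push in.
- stop_face (a point): Middle of the front of the uncompressed foam facing, 30 mm above the worktop. The rubber grips: a carton that arrives askew tends to stay askew, so square it up on the way.
- stop_facing (a joint): How far the foam facing is squeezed in, in m: it gives about 1 mm for each 3 N, at most 8 mm.
- tape_roll: Bystander: roll of brown packing tape, 93 mm across and 48 mm high, lying flat; origin under its centre.
- scissors: Bystander: scissors, 199 mm long, lying flat; origin under the middle.
- marker: Bystander: capped marker pen, 135 mm long, lying beyond the carton; origin under the middle.

How it is judged:
On the way, in this order (a step that is already met when the one before it is completed fails the run):
1. both short flaps are folded in flat while both long flaps still stand open (value of joint each of short_left, short_right below 0.2 rad and value of joint each of long_far, long_near above 0.6 rad), for 0.2 s.
2. all four flaps lie flat (value of joint each of short_left, short_right, long_far, long_near below 0.2 rad), for 0.2 s.
At the end, for the whole second after the job is handed in: The robot is still holding: all four flaps flat (each within 0.2 rad), the carton flat on the worktop, its end against the foam facing, square to within 0.06 rad and within 50 mm of the middle of the stop, at rest, pressed on the stop by the hand with 5 to 20 N throughout the last second (all of step 2 and contact force between carton and stop between 5 and 20 N and contact force between any of the fingers, the arm and carton above 4 N and angle between the y axis of carton and the y axis of stop, either way round below 0.06 rad and x of end_left in the frame of stop between -0.05 and 0.05 m and y of end_left in the frame of stop above -0.003 m and angle between carton's own z axis and vertical below 0.05 rad and height (world z) of carton below 0.006 m and linear speed of carton below 0.01 m/s); the arm keeps its last pose, push and grip.
It fails at once if the carton is tipped by more than 0.3 rad (angle between carton's own z axis and vertical above 0.3 rad).
It fails at once if the carton is pressed on the stop with more than 35 N (contact force between carton and stop above 35 N).
It fails at once if the tape roll is moved by more than 20 mm (distance of tape_roll from where it was at the start of the episode above 0.02 m).
It fails at once if the scissors is moved by more than 20 mm (distance of scissors from where it was at the start of the episode above 0.02 m).
It fails at once if the marker is moved by more than 20 mm (distance of marker from where it was at the start of the episode above 0.02 m).
It also fails if it takes over 61 s, if anything falls off the work surface, if the arm or the gripper's body presses on something with over 40 N, if the wrist force passes 120 N, or if a joint passes its speed limit or range.

## Working session

There is one attempt and no reset: what is moved stays moved. The work goes in short steps, Python scripts to look and compute and a tool call to move; the robot and the scene stay as the last step left them, time stands still between calls to the robot, and variables do not carry over. Pictures are saved under pics/ and viewed, at most 10 in all, crops included, and the job is handed in when it is done.

Besides the shell and the picture viewer there is one more tool, called after "Call:" in YAML: its name, and indented under it one key for each argument. carry_out: Moves the arm, as the interface text tells. Its arguments: {"type":"object","properties":{"targets":{"type":"array","items":{"type":"object","properties":{"hand":{"type":"number"},"x":{"type":"number"},"y":{"type":"number"},"z":{"type":"number"},"ax":{"type":"number"},"ay":{"type":"number"},"az":{"type":"number"}}}},"newtons":{"type":"number"}},"required":["targets"]}

```bash
ls; mkdir -p pics; cat > h.py <<'E'
import numpy as np, cv2
from scipy.spatial.transform import Rotation as R
from plant import read_state, read_camera, camera_params, robot
def cloud(name):
    p=camera_params(name); im,d=read_camera(name)
    v,u=np.mgrid[0:420,0:560]
    c=np.stack([(u-p['cx'])/p['fx']*d,-(v-p['cy'])/p['fy']*d,-d],-1)
    rot=np.array(p['rotation']); 
    if rot.shape!=(3,3): rot=R.from_rotvec(rot).as_matrix()
    w=c@rot.T+np.array(p['position']); w[d==0]=np.nan
    return im,d,w
E
python3 - <<'E'
from h import *
s=read_state(); print({k:np.round(v,3) for k,v in s.items()})
for n in('scene','top'):
    p=camera_params(n);print(p)
    im,d,w=cloud(n); np.save(f'{n}_w.npy',w); cv2.imwrite(f'pics/{n}0.png',im)
E
```

```text
pics
{'t': np.float64(0.0), 'q': array([ 1.257,  0.131,  1.489,  0.   ,  1.523, -0.085]), 'dq': array([ 0.   ,  0.   ,  0.001, -0.001,  0.002, -0.001]), 'joint_torque': array([ 1.0000e-03, -5.5985e+01, -4.9176e+01,  7.7000e-02,  3.6000e-02,
       -0.0000e+00]), 'tool_pos': array([0.136, 0.584, 0.404]), 'orientation': array([-3.590e-01, -3.121e+00,  3.000e-03]), 'force': array([-0.329, -0.587, -0.227]), 'wrist_torque': array([0.007, 0.025, 0.034]), 'gripper_force': np.float64(0.0), 'opening': np.float64(0.093)}
{'fx': 401.45212585968403, 'fy': 401.45212585968403, 'cx': 281.5584124860037, 'cy': 210.40403701535746, 'position': array([ 0.04018613, -0.69019236,  0.48074055]), 'rotation': array([ 1.05346107, -0.4010503 , -0.66610604])}
{'fx': 450.97051622919173, 'fy': 450.97051622919173, 'cx': 277.09479019872424, 'cy': 205.38738112563254, 'position': array([ 0.51738446, -0.0751613 ,  1.19990252]), 'rotation': array([ 0.03526257, -0.03547294, -1.56754529])}
```

```bash
python3 -c "
import cv2,numpy as np
a=cv2.imread('pics/scene0.png');b=cv2.imread('pics/top0.png')
cv2.imwrite('pics/both.png',cv2.resize(np.vstack([a,b]),(400,600)))"
```

```text
(no output)
```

View pics/scene0.png

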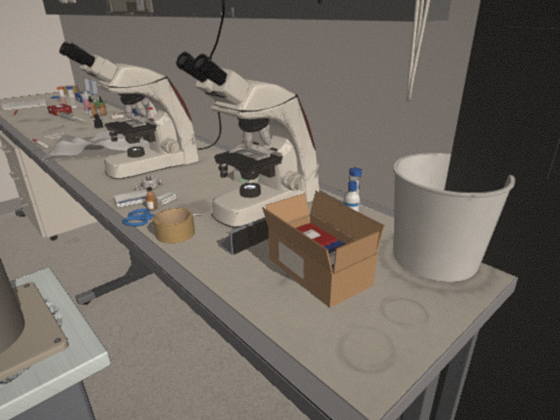

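View pics/top0.png

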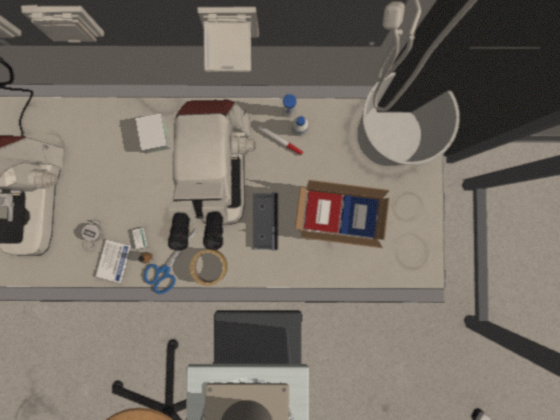

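The pictures show the carton with all flaps open: top view about (300-388, 183-243), with the dark stop at (252-278, 193-250) to its left (+y). The tape roll is at (208, 268), the scissors at (160, 275), the marker at (283, 139) and the bucket at (410, 125). Next I measure them.

```bash
python3 - <<'E'
from h import *
im=cv2.imread('pics/top0.png'); w=np.load('top_w.npy')
def pr(n,u0,u1,v0,v1,zlo,zhi,f=None):
    m=np.zeros((420,560),bool); m[v0:v1,u0:u1]=1
    m&=(w[...,2]>zlo)&(w[...,2]<zhi)
    p=w[m]; r=cv2.minAreaRect(p[:,:2].astype(np.float32)*1000)
    print(n,len(p),p.min(0).round(3),p.max(0).round(3),'rect mm',np.round(r[0],1),np.round(r[1],1),round(r[2],2))
pr('table',330,380,250,280,-.05,.05)
pr('carton all',285,400,175,255,.06,.3)
for a in np.arange(.06,.15,.01): pr('  z%.2f'%a,285,400,175,255,a,a+.01)
pr('stop',248,284,188,256,.03,.1)
pr('stop low',248,284,188,256,.01,.03)
pr('tape',185,232,245,292,.03,.07)
pr('marker',258,306,122,158,.004,.03)
pr('scope',165,255,95,252,.06,.5)
pr('scope>.15',165,255,95,252,.15,.6)
pr('bucket',355,465,70,170,.05,.5)
pr('bottles',278,312,90,136,.03,.3)
w=np.load('scene_w.npy')
pr('scene carton',255,390,190,300,.01,.2)
E
```

```text
table 1496 [ 0.376 -0.347 -0.007] [ 0.454 -0.215  0.007] rect mm [ 415.2 -281. ] [ 77.3 131.8] 0.11
carton all 3356 [ 0.468 -0.344  0.06 ] [ 0.627 -0.118  0.134] rect mm [ 547.8 -231. ] [217.  140.1] 82.92
  z0.06 1417 [ 0.485 -0.339  0.06 ] [ 0.612 -0.14   0.07 ] rect mm [ 547.8 -238.7] [192.6 106.3] 82.88
  z0.07 178 [ 0.483 -0.34   0.07 ] [ 0.614 -0.135  0.08 ] rect mm [ 547.4 -236.8] [195.7 110.6] 82.87
  z0.08 280 [ 0.48  -0.339  0.08 ] [ 0.616 -0.132  0.09 ] rect mm [ 547.8 -234.9] [199.1 115.4] 82.99
  z0.09 319 [ 0.478 -0.34   0.09 ] [ 0.618 -0.129  0.1  ] rect mm [ 548.3 -233.6] [203.1 120.4] 83.06
  z0.10 313 [ 0.474 -0.342  0.1  ] [ 0.619 -0.123  0.11 ] rect mm [ 548.  -232.3] [207.3 126.5] 83.06
  z0.11 347 [ 0.472 -0.344  0.11 ] [ 0.623 -0.121  0.12 ] rect mm [ 548.  -231.1] [216.9 131.4] 82.92
  z0.12 460 [ 0.468 -0.343  0.12 ] [ 0.627 -0.118  0.13 ] rect mm [ 547.8 -230.8] [216.6 140.1] 82.92
  z0.13 42 [ 0.468 -0.339  0.13 ] [ 0.626 -0.139  0.134] rect mm [ 546.7 -238.2] [187.  139.1] 83.44Traceback (most recent call last):
  File "<stdin>", line 10, in <module>
  File "<stdin>", line 7, in pr
    return umr_minimum(a, axis, None, out, keepdims, initial, where)
ValueError: zero-size array to reduction operation minimum which has no identity
```

```bash
python3 -c "
import cv2,numpy as np
a=cv2.imread('pics/scene0.png')[180:310,210:400];b=cv2.imread('pics/top0.png')[165:265,240:410]
cv2.imwrite('pics/z1.png',np.hstack([cv2.resize(a,(400,300)),cv2.resize(b,(400,300))]))"
```

```text
(no output)
```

View pics/z1.png

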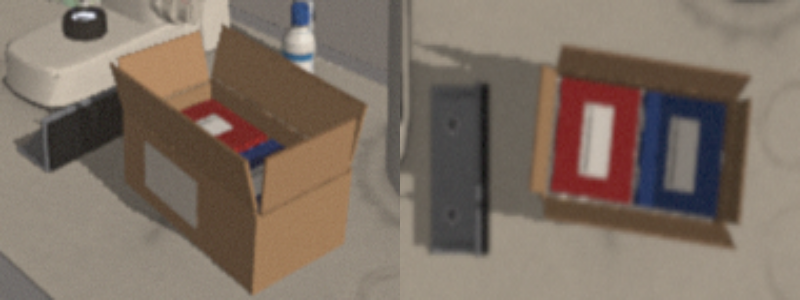

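The zoom shows the two slide boxes in the carton. The foam front is the black strip at the right edge of the stop, and the carton is askew by about 7°.

```bash
python3 - <<'E'
from h import *
w=np.load('top_w.npy')
def pr(n,u0,u1,v0,v1,zlo,zhi,f=None):
    m=np.zeros((420,560),bool); m[v0:v1,u0:u1]=1
    m&=(w[...,2]>zlo)&(w[...,2]<zhi)
    p=w[m]
    if len(p)<3: print(n,'none');return
    r=cv2.minAreaRect(p[:,:2].astype(np.float32)*1000)
    print(n,len(p),p.min(0).round(3),p.max(0).round(3),'rect mm',np.round(r[0],1),np.round(r[1],1),round(r[2],2))
pr('stop',248,284,188,256,.03,.1)
pr('stop low',248,284,188,256,.015,.06)
for z in (.03,.05,.1,.2,.3): pr('tape/z%.2f'%z,185,232,245,292,z,.6)
pr('marker',258,306,122,158,.006,.04)
for z in (.06,.15,.25,.35):pr('scope%.2f'%z,165,250,95,252,z,.6)
pr('bucket',355,465,70,170,.05,.5)
pr('bottles',278,312,90,136,.03,.3)
print('edge',w[230,445:460,:].round(3)[::5])
print(w[200:240:8,252:286:3].round(3)[...,1:].tolist())
w=np.load('scene_w.npy')
pr('scene stop',232,262,215,250,.005,.07)
E
```

```text
stop 320 [ 0.456 -0.075  0.031] [ 0.603 -0.041  0.064] rect mm [529.5 -58.2] [147.   33.7] 0.17
stop low 323 [ 0.456 -0.075  0.016] [ 0.603 -0.028  0.06 ] rect mm [529.5 -51.4] [147.   47.4] 0.17
tape/z0.03 481 [0.366 0.024 0.03 ] [0.483 0.145 0.393] rect mm [434.   91.4] [ 90.8 139.4] 68.36
tape/z0.05 154 [0.367 0.024 0.05 ] [0.483 0.145 0.393] rect mm [434.8  90.4] [ 86.6 139. ] 67.15
tape/z0.10 95 [0.475 0.024 0.376] [0.483 0.092 0.393] rect mm [478.6  58. ] [ 7.9 67.8] 0.12
tape/z0.20 95 [0.475 0.024 0.376] [0.483 0.092 0.393] rect mm [478.6  58. ] [ 7.9 67.8] 0.12
tape/z0.30 95 [0.475 0.024 0.376] [0.483 0.092 0.393] rect mm [478.6  58. ] [ 7.9 67.8] 0.12
marker 318 [ 0.7   -0.149  0.006] [ 0.782 -0.024  0.04 ] rect mm [746.6 -84.5] [132.8  73.4] 72.44
scope0.06 9197 [ 0.471 -0.005  0.06 ] [0.841 0.136 0.404] rect mm [657.   62.1] [368.5 140.3] 2.52
scope0.15 8564 [0.471 0.009 0.15 ] [0.809 0.136 0.404] rect mm [639.9  71. ] [335.  120.9] 2.52
scope0.25 7656 [0.471 0.02  0.25 ] [0.774 0.136 0.404] rect mm [623.2  76.8] [303. 111.] 1.73
scope0.35 2408 [0.471 0.021 0.35 ] [0.582 0
[... 746 characters left out ...]
009, -0.0], [-0.017, 0.007], [-0.025, 0.007], [-0.033, 0.005], [-0.041, 0.002], [-0.049, 0.007], [-0.057, 0.005], [-0.065, 0.06], [-0.073, 0.053], [-0.08, 0.001], [-0.088, 0.002], [-0.096, -0.003]], [[-0.009, 0.001], [-0.017, 0.006], [nan, nan], [-0.033, 0.005], [-0.041, 0.008], [-0.049, -0.0], [-0.057, 0.007], [-0.065, 0.06], [-0.073, 0.053], [-0.08, -0.001], [-0.088, 0.003], [-0.096, -0.004]], [[-0.009, 0.004], [-0.017, 0.004], [-0.025, 0.0], [-0.033, 0.004], [-0.041, 0.003], [-0.049, 0.003], [-0.057, 0.005], [-0.065, 0.059], [-0.073, 0.053], [-0.08, 0.008], [-0.088, 0.001], [-0.096, 0.001]]]
scene stop 954 [ 0.456 -0.081  0.005] [0.608 0.034 0.06 ] rect mm [527.3 -28.4] [168.3  71.6] 51.0
```

Call:
carry_out:
  newtons: 20
  targets:
    - {"hand": 0, "x": 0, "y": -0.045, "z": -0.04}
    - {"hand": 0, "x": 0, "y": -0.09, "z": -0.08}
    - {"hand": 0, "x": 0, "y": -0.135, "z": -0.12}
    - {"hand": 0, "x": 0, "y": -0.19, "z": -0.146}
    - {"hand": 0, "x": -0.056, "y": -0.204, "z": -0.146, "az": 0.14}
    - {"hand": 0, "x": -0.11, "y": -0.215, "z": -0.146, "az": 0.279}
    - {"hand": 0, "x": -0.163, "y": -0.235, "z": -0.146, "az": 0.419}
    - {"hand": 0, "x": -0.212, "y": -0.261, "z": -0.146, "az": 0.559}

```text
schema error: expected keys hand, x, y, z, ax, ay, az
```

```bash
cat >> h.py <<'E'
C=np.array([.5475,-.238]); YAW=-.124
def plan(tips,c=C,yaw=YAW,tyaw=None,pitch=0):
    """tips: list of carton-frame tip positions (x,y,z). tool y along carton x (tool yaw tyaw), prints tool-frame shifts"""
    s=read_state(); R0=R.from_rotvec(s['orientation']); 
    if tyaw is None: tyaw=yaw
    ca,sa=np.cos(tyaw),np.sin(tyaw)
    M=np.array([[-sa,ca,0],[ca,sa,0],[0,0,-1]]).T  # cols: tool x=carton y, tool y=carton x, z down
    Rt=R.from_matrix(M)*R.from_rotvec([0,pitch,0])
    tn=(R0.inv()*Rt).as_rotvec(); a,b=np.cos(yaw),np.sin(yaw)
    print('t',s['t'].round(2),'tcp',s['tool_pos'].round(3),'turn',tn.round(3),'F',np.round(s['force'],1))
    for x,y,z in tips:
        w=np.array([c[0]+a*x-b*y,c[1]+b*x+a*y,z]); p=w-Rt.apply([0,0,.186])
        print((x,y,z),'->',R0.inv().apply(p-s['tool_pos']).round(3))
E
python3 -c "
from h import *
plan([(-.15,.15,.3),(0,.15,.2),(0,.15,.09)])
s=read_state();print(s['orientation'],s['opening'])"
```

```text
Traceback (most recent call last):
  File "h.py", line 21, in plan
    print('t',s['t'].round(2),'tcp',s['tool_pos'].round(3),'turn',tn.round(3),'F',np.round(s['force'],1))
              ^^^^^^^^^^^^
AttributeError: 'float' object has no attribute 'round'
```

Call:
carry_out:
  newtons: 20
  targets:
    - {"hand": 0, "x": 0, "y": -0.045, "z": -0.04, "ax": 0, "ay": 0, "az": 0}
    - {"hand": 0, "x": 0, "y": -0.09, "z": -0.08, "ax": 0, "ay": 0, "az": 0}
    - {"hand": 0, "x": 0, "y": -0.135, "z": -0.12, "ax": 0, "ay": 0, "az": 0}
    - {"hand": 0, "x": 0, "y": -0.19, "z": -0.146, "ax": 0, "ay": 0, "az": 0}
    - {"hand": 0, "x": -0.056, "y": -0.204, "z": -0.146, "ax": 0, "ay": 0, "az": 0.14}
    - {"hand": 0, "x": -0.11, "y": -0.215, "z": -0.146, "ax": 0, "ay": 0, "az": 0.279}
    - {"hand": 0, "x": -0.163, "y": -0.235, "z": -0.146, "ax": 0, "ay": 0, "az": 0.419}
    - {"hand": 0, "x": -0.212, "y": -0.261, "z": -0.146, "ax": 0, "ay": 0, "az": 0.559}

```text
t: 1.1
tool_pos: [0.2846, 0.2808, 0.5503]
orientation: [-1.212, -2.898, 0.001]
force: [1.2, 1.0, 0.3]
opening: 0.0177
gripper_force: 0.0
```

```bash
sed -i "s/s\['t'\].round(2)/round(s['t'],2)/" h.py
python3 -c "
from h import *
plan([(-.15,.15,.364),(-.15,.15,.3),(0,.15,.2),(0,.15,.09)])
s=read_state();print(s['orientation'],s['opening'])"
```

```text
t 1.1 tcp [0.285 0.281 0.55 ] turn [-0.     0.     0.903] F [1.2 1.  0.3]
(-0.15, 0.15, 0.364) -> [-0.343 -0.152  0.   ]
(-0.15, 0.15, 0.3) -> [-0.343 -0.152  0.064]
(0, 0.15, 0.2) -> [-0.461 -0.059  0.164]
(0, 0.15, 0.09) -> [-0.461 -0.059  0.274]
[-1.21198688e+00 -2.89812363e+00  5.57848387e-04] 0.017705489933754905
```

Call:
carry_out:
  targets:
    - {"hand": 0, "x": -0.049, "y": -0.021, "z": 0, "ax": 0, "ay": 0, "az": 0.129}
    - {"hand": 0, "x": -0.098, "y": -0.043, "z": 0, "ax": 0, "ay": 0, "az": 0.258}
    - {"hand": 0, "x": -0.147, "y": -0.065, "z": 0, "ax": 0, "ay": 0, "az": 0.387}
    - {"hand": 0, "x": -0.196, "y": -0.087, "z": 0, "ax": 0, "ay": 0, "az": 0.516}
    - {"hand": 0, "x": -0.245, "y": -0.109, "z": 0, "ax": 0, "ay": 0, "az": 0.645}
    - {"hand": 0, "x": -0.294, "y": -0.13, "z": 0, "ax": 0, "ay": 0, "az": 0.774}
    - {"hand": 0, "x": -0.343, "y": -0.152, "z": 0, "ax": 0, "ay": 0, "az": 0.903}
    - {"hand": 0, "x": -0.343, "y": -0.152, "z": 0.05, "ax": 0, "ay": 0, "az": 0.903}

```text
t: 2.1
tool_pos: [0.4187, -0.0716, 0.5029]
orientation: [2.354, 2.073, 0.004]
force: [0.4, 1.1, -1.2]
opening: 0.0003
gripper_force: 0.0
```

```bash
python3 -c "
from h import *
plan([(-.15,.15,.3),(0,.15,.2),(0,.15,.092),(0,.06,.092)])"
```

```text
t 2.1 tcp [ 0.419 -0.072  0.503] turn [ 0.006  0.002 -0.003] F [ 0.4  1.1 -1.2]
(-0.15, 0.15, 0.3) -> [ 0.001 -0.002  0.017]
(0, 0.15, 0.2) -> [0.001 0.148 0.118]
(0, 0.15, 0.092) -> [0.002 0.147 0.226]
(0, 0.06, 0.092) -> [-0.088  0.147  0.226]
```

Call:
carry_out:
  targets:
    - {"hand": 0, "x": 0, "y": 0.05, "z": 0.03, "ax": 0, "ay": 0, "az": 0}
    - {"hand": 0, "x": 0, "y": 0.1, "z": 0.06, "ax": 0, "ay": 0, "az": 0}
    - {"hand": 0, "x": 0, "y": 0.147, "z": 0.09, "ax": 0, "ay": 0, "az": 0}
    - {"hand": 0, "x": 0, "y": 0.147, "z": 0.14, "ax": 0, "ay": 0, "az": 0}
    - {"hand": 0, "x": 0, "y": 0.147, "z": 0.19, "ax": 0, "ay": 0, "az": 0}
    - {"hand": 0, "x": 0, "y": 0.147, "z": 0.222, "ax": 0, "ay": 0, "az": 0}
    - {"hand": 0, "x": 0, "y": 0.147, "z": 0.222, "ax": 0, "ay": 0, "az": 0}

```text
t: 2.98
tool_pos: [0.5618, -0.0854, 0.275]
orientation: [-2.346, -2.08, 0.007]
force: [-0.2, 0.5, 1.2]
opening: 0.0004
gripper_force: 0.0
```

```bash
python3 -c "
from h import *
plan([(0,.15,.092),(0,.06,.092),(0,.055,.077),(0,.055,.16)])
im,d,w=cloud('scene')
cv2.imwrite('pics/s2.png',cv2.resize(im[120:320,190:430],(720,600)))"
```

```text
t 2.98 tcp [ 0.562 -0.085  0.275] turn [-0.007 -0.001  0.004] F [-0.2  0.5  1.2]
(0, 0.15, 0.092) -> [-0.003  0.005 -0.003]
(0, 0.06, 0.092) -> [-0.093  0.004 -0.003]
(0, 0.055, 0.077) -> [-0.098  0.004  0.012]
(0, 0.055, 0.16) -> [-0.098  0.004 -0.071]
```

View pics/s2.png

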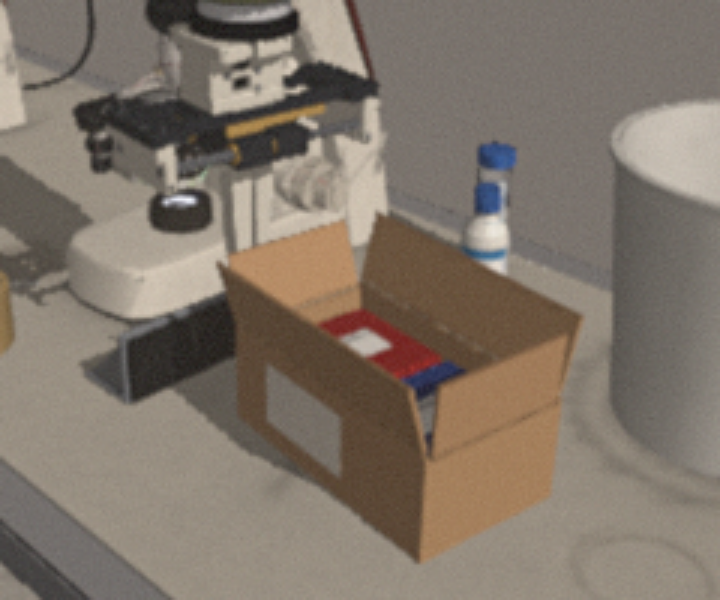

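The crop shows the carton unchanged (flaps open, centre about (400, 380)), but the arm isn't visible where I expect it. I'll check whether the arm is rendered.

View pics/w1.png

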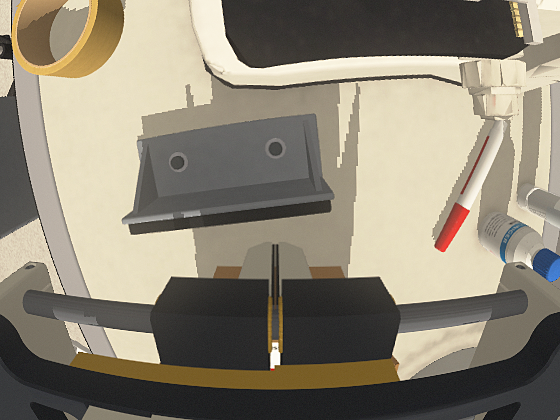

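The wrist view shows the fingers just beyond the left flap, above the stop (its foam front at y≈225 px). The marker is at (470, 190). I'm folding the +y flap now.

Call:
carry_out:
  targets:
    - {"hand": 0, "x": -0.015, "y": 0.004, "z": -0.003, "ax": 0, "ay": 0, "az": 0}
    - {"hand": 0, "x": -0.03, "y": 0.004, "z": -0.005, "ax": 0, "ay": 0, "az": 0}
    - {"hand": 0, "x": -0.045, "y": 0.004, "z": -0.005, "ax": 0, "ay": 0, "az": 0}
    - {"hand": 0, "x": -0.06, "y": 0.004, "z": -0.005, "ax": 0, "ay": 0, "az": 0}
    - {"hand": 0, "x": -0.075, "y": 0.004, "z": -0.003, "ax": 0, "ay": 0, "az": 0}
    - {"hand": 0, "x": -0.09, "y": 0.004, "z": 0, "ax": 0, "ay": 0, "az": 0}
    - {"hand": 0, "x": -0.098, "y": 0.004, "z": 0.008, "ax": 0, "ay": 0, "az": 0}
    - {"hand": 0, "x": -0.098, "y": 0.004, "z": 0.012, "ax": 0, "ay": 0, "az": 0}

```text
t: 4.18
tool_pos: [0.5554, -0.1842, 0.2657]
orientation: [-2.351, -2.083, 0.001]
force: [-0.3, -0.2, -0.7]
opening: 0.0006
gripper_force: 0.2
```

```bash
python3 -c "
from h import *
plan([(0,.055,.077),(0,.055,.16),(0,-.14,.17),(0,-.14,.092),(0,-.055,.092),(0,-.055,.077)])"
```

```text
t 4.17 tcp [ 0.555 -0.184  0.266] turn [-0.001 -0.     0.003] F [-0.3 -0.2 -0.7]
(0, 0.055, 0.077) -> [ 0.001 -0.001  0.003]
(0, 0.055, 0.16) -> [ 0.001 -0.001 -0.08 ]
(0, -0.14, 0.17) -> [-0.194 -0.002 -0.09 ]
(0, -0.14, 0.092) -> [-0.194 -0.002 -0.012]
(0, -0.055, 0.092) -> [-0.109 -0.001 -0.012]
(0, -0.055, 0.077) -> [-0.109 -0.001  0.003]
```

Call:
carry_out:
  targets:
    - {"hand": 0, "x": 0.002, "y": 0, "z": 0.004, "ax": 0, "ay": 0, "az": 0}
    - {"hand": 0, "x": 0, "y": 0, "z": -0.045, "ax": 0, "ay": 0, "az": 0}
    - {"hand": 0, "x": 0, "y": 0, "z": -0.09, "ax": 0, "ay": 0, "az": 0}
    - {"hand": 0, "x": -0.06, "y": 0, "z": -0.095, "ax": 0, "ay": 0, "az": 0}
    - {"hand": 0, "x": -0.12, "y": 0, "z": -0.095, "ax": 0, "ay": 0, "az": 0}
    - {"hand": 0, "x": -0.18, "y": -0.001, "z": -0.095, "ax": 0, "ay": 0, "az": 0}
    - {"hand": 0, "x": -0.196, "y": -0.002, "z": -0.07, "ax": 0, "ay": 0, "az": 0}
    - {"hand": 0, "x": -0.196, "y": -0.002, "z": -0.015, "ax": 0, "ay": 0, "az": 0}

```text
t: 5.18
tool_pos: [0.5311, -0.3802, 0.2842]
orientation: [2.347, 2.078, 0.002]
force: [0.6, -0.7, -0.1]
opening: 0.0005
gripper_force: 0.0
```

```bash
python3 -c "
from h import *
plan([(0,-.14,.092),(0,-.06,.092),(0,-.055,.077),(0,-.055,.16)])
im,d,w=cloud('scene'); im,d,w=cloud('scene')
cv2.imwrite('pics/s3.png',cv2.resize(im[120:320,190:430],(720,600)))"
```

```text
t 5.17 tcp [ 0.531 -0.38   0.284] turn [0.006 0.004 0.002] F [ 0.6 -0.7 -0.1]
(0, -0.14, 0.092) -> [ 0.003 -0.001  0.006]
(0, -0.06, 0.092) -> [ 0.083 -0.001  0.006]
(0, -0.055, 0.077) -> [ 0.088 -0.001  0.021]
(0, -0.055, 0.16) -> [ 0.088 -0.001 -0.062]
```

View pics/s3.png

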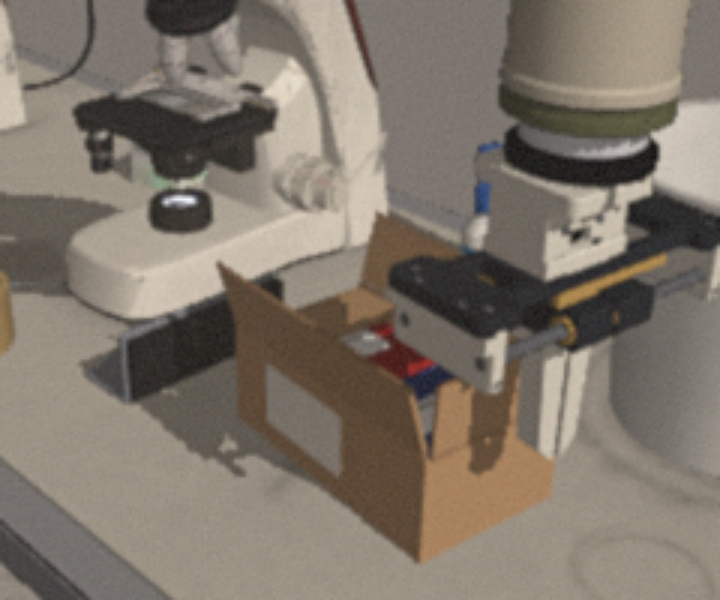

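The +y flap is folded in (about (365, 310)), and the fingers at (560, 400) stand outside the -y flap. I'm folding that one next.

Call:
carry_out:
  targets:
    - {"hand": 0, "x": 0.012, "y": 0, "z": 0.003, "ax": 0, "ay": 0, "az": 0}
    - {"hand": 0, "x": 0.027, "y": 0, "z": 0.003, "ax": 0, "ay": 0, "az": 0}
    - {"hand": 0, "x": 0.042, "y": 0, "z": 0.003, "ax": 0, "ay": 0, "az": 0}
    - {"hand": 0, "x": 0.057, "y": 0, "z": 0.003, "ax": 0, "ay": 0, "az": 0}
    - {"hand": 0, "x": 0.072, "y": 0, "z": 0.006, "ax": 0, "ay": 0, "az": 0}
    - {"hand": 0, "x": 0.085, "y": 0, "z": 0.012, "ax": 0, "ay": 0, "az": 0}
    - {"hand": 0, "x": 0.09, "y": 0, "z": 0.02, "ax": 0, "ay": 0, "az": 0}
    - {"hand": 0, "x": 0.09, "y": 0, "z": 0.023, "ax": 0, "ay": 0, "az": 0}

```text
t: 6.28
tool_pos: [0.5412, -0.2875, 0.2586]
orientation: [-2.349, -2.084, -0.002]
force: [-5.7, 9.7, 18.0]
opening: 0.0002
gripper_force: 8.7
```

```bash
python3 -c "
from h import *
plan([(0,-.053,.075),(0,0,.16),(.13,.05,.2),(.13,.05,.1)])
read_camera('top');im,d,w=cloud('top')
np.save('t2.npy',w);cv2.imwrite('pics/t2.png',im)
M=np.array([[np.cos(YAW),-np.sin(YAW)],[np.sin(YAW),np.cos(YAW)]])
p=w[150:270,270:420].reshape(-1,3); p=p[np.isfinite(p[:,0])]; c=(p[:,:2]-C)@M
for y0 in(-.05,-.07,.05,.07,.09,.03):
  m=(abs(c[:,1]-y0)<.008)&(abs(c[:,0])<.035)&(p[:,2]<.14); print(y0,m.sum(),np.median(p[m,2]).round(4) if m.any() else '')
"
```

```text
t 6.28 tcp [ 0.541 -0.288  0.259] turn [-0.001 -0.002  0.005] F [-5.7  9.7 18. ]
(0, -0.053, 0.075) -> [-0.003  0.    -0.002]
(0, 0, 0.16) -> [ 0.05   0.    -0.087]
(0.13, 0.05, 0.2) -> [ 0.1    0.13  -0.127]
(0.13, 0.05, 0.1) -> [ 0.099  0.131 -0.027]
-0.05 0 
-0.07 0 
0.05 163 0.0756
0.07 180 0.0749
0.09 180 0.073
0.03 176 0.0603
```

Call:
carry_out:
  targets:
    - {"hand": 0, "x": 0, "y": 0, "z": -0.04, "ax": 0, "ay": 0, "az": 0}
    - {"hand": 0, "x": 0.02, "y": 0, "z": -0.085, "ax": 0, "ay": 0, "az": 0}
    - {"hand": 0, "x": 0.05, "y": 0.04, "z": -0.11, "ax": 0, "ay": 0, "az": 0}
    - {"hand": 0, "x": 0.08, "y": 0.09, "z": -0.115, "ax": 0, "ay": 0, "az": 0}
    - {"hand": 0, "x": 0.1, "y": 0.13, "z": -0.115, "ax": 0, "ay": 0, "az": 0}
    - {"hand": 0, "x": 0.1, "y": 0.13, "z": -0.115, "ax": 0, "ay": 0, "az": 0}

```text
t: 7.12
tool_pos: [0.684, -0.2034, 0.3711]
orientation: [-2.346, -2.085, 0.001]
force: [-1.0, -0.2, -0.2]
opening: 0.0005
gripper_force: 0.0
```

```bash
python3 -c "
from h import *
plan([(.13,.05,.2),(.115,.05,.1),(.025,.05,.1),(.015,.05,.08)])
read_camera('top');im,d,w=cloud('top')
cv2.imwrite('pics/t3.png',im)
read_camera('scene');im2,_,w2=cloud('scene')
cv2.imwrite('pics/s4.png',np.hstack([cv2.resize(im[140:280,270:430],(400,350)),cv2.resize(im2[150:300,230:401],(400,350))]))
M=np.array([[np.cos(YAW),-np.sin(YAW)],[np.sin(YAW),np.cos(YAW)]])
for p in (w[150:270,270:420].reshape(-1,3),w2[150:310,230:420].reshape(-1,3)):
  p=p[np.isfinite(p[:,0])]; c=(p[:,:2]-C)@M
  for y0 in(-.09,-.07,-.05,-.03,.03,.05,.07,.09):
    m=(abs(c[:,1]-y0)<.008)&(abs(c[:,0])<.035)&(p[:,2]<.14); print(y0,m.sum(),np.median(p[m,2]).round(4) if m.any() else '')
  m=(abs(c[:,1])<.08)&(p[:,2]>.115)&(p[:,2]<.14)&(abs(c[:,0])<.1); print('far',c[m&(c[:,0]>0),0].mean(),p[m&(c[:,0]>0),2].max(),'near',c[m&(c[:,0]<0),0].mean())
"
```

```text
t 7.12 tcp [ 0.684 -0.203  0.371] turn [-0.002 -0.001  0.006] F [-1.  -0.2 -0.2]
(0.13, 0.05, 0.2) -> [-0.001 -0.001 -0.015]
(0.115, 0.05, 0.1) -> [-0.001 -0.016  0.085]
(0.025, 0.05, 0.1) -> [-0.001 -0.106  0.085]
(0.015, 0.05, 0.08) -> [-0.001 -0.116  0.105]
-0.09 0 
-0.07 0 
-0.05 21 0.0626
-0.03 172 0.06
0.03 174 0.0603
0.05 168 0.0754
0.07 180 0.0748
0.09 170 0.0734
far 0.06597630788006469 0.1311227621056259 near -0.0682689539657223
-0.09 518 0.0603
-0.07 180 0.0729
-0.05 111 0.0729
-0.03 39 0.06
0.03 61 0.0603
0.05 134 0.0744
0.07 74 0.0744
0.09 53 0.0733
far 0.06591877318644322 0.1304170339528679 near -0.06811159081580706
```

View pics/s4.png

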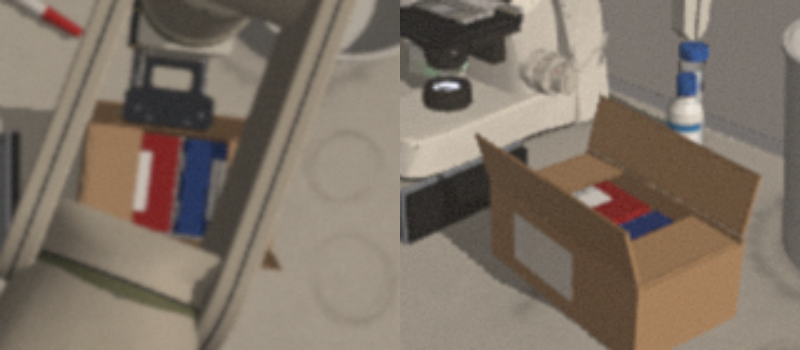

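Both short flaps lie flat and both long flaps stand. The fingers are now beyond the far flap.

Call:
carry_out:
  targets:
    - {"hand": 0, "x": 0, "y": -0.008, "z": 0.04, "ax": 0, "ay": 0, "az": 0}
    - {"hand": 0, "x": 0, "y": -0.012, "z": 0.083, "ax": 0, "ay": 0, "az": 0}
    - {"hand": 0, "x": 0, "y": -0.03, "z": 0.083, "ax": 0, "ay": 0, "az": 0}
    - {"hand": 0, "x": 0, "y": -0.045, "z": 0.083, "ax": 0, "ay": 0, "az": 0}
    - {"hand": 0, "x": 0, "y": -0.06, "z": 0.083, "ax": 0, "ay": 0, "az": 0}
    - {"hand": 0, "x": 0, "y": -0.075, "z": 0.083, "ax": 0, "ay": 0, "az": 0}
    - {"hand": 0, "x": 0, "y": -0.09, "z": 0.083, "ax": 0, "ay": 0, "az": 0}
    - {"hand": 0, "x": 0, "y": -0.105, "z": 0.085, "ax": 0, "ay": 0, "az": 0}

```text
t: 8.32
tool_pos: [0.5766, -0.1932, 0.2897]
orientation: [2.351, 2.081, 0.001]
force: [0.8, -0.4, 0.6]
opening: 0.0006
gripper_force: 0.2
```

```bash
python3 -c "
from h import *
plan([(.02,.05,.1),(.02,.05,.081),(.02,0,.18),(-.13,0,.18),(-.125,0,.1)])"
```

```text
t 8.32 tcp [ 0.577 -0.193  0.29 ] turn [0.002 0.001 0.002] F [ 0.8 -0.4  0.6]
(0.02, 0.05, 0.1) -> [ 0.002 -0.003  0.004]
(0.02, 0.05, 0.081) -> [ 0.002 -0.003  0.023]
(0.02, 0, 0.18) -> [-0.048 -0.003 -0.076]
(-0.13, 0, 0.18) -> [-0.048 -0.153 -0.076]
(-0.125, 0, 0.1) -> [-0.048 -0.148  0.004]
```

Call:
carry_out:
  targets:
    - {"hand": 0, "x": 0, "y": -0.002, "z": 0.01, "ax": 0, "ay": 0, "az": 0}
    - {"hand": 0, "x": 0, "y": -0.004, "z": 0.021, "ax": 0, "ay": 0, "az": 0}
    - {"hand": 0, "x": 0, "y": -0.004, "z": 0.022, "ax": 0, "ay": 0, "az": 0}
    - {"hand": 0, "x": 0, "y": -0.004, "z": -0.035, "ax": 0, "ay": 0, "az": 0}
    - {"hand": 0, "x": -0.02, "y": -0.02, "z": -0.075, "ax": 0, "ay": 0, "az": 0}
    - {"hand": 0, "x": -0.035, "y": -0.075, "z": -0.085, "ax": 0, "ay": 0, "az": 0}
    - {"hand": 0, "x": -0.048, "y": -0.13, "z": -0.085, "ax": 0, "ay": 0, "az": 0}
    - {"hand": 0, "x": -0.048, "y": -0.153, "z": -0.085, "ax": 0, "ay": 0, "az": 0}

```text
t: 9.32
tool_pos: [0.4183, -0.2221, 0.3738]
orientation: [2.352, 2.083, -0.001]
force: [0.8, 0.9, 0.0]
opening: 0.0005
gripper_force: 0.0
```

```bash
python3 -c "
from h import *
plan([(-.13,0,.18),(-.125,0,.1),(-.02,0,.1),(-.02,0,.081)])
read_camera('scene');im2,_,w=cloud('scene')
M=np.array([[np.cos(YAW),-np.sin(YAW)],[np.sin(YAW),np.cos(YAW)]])
p=w[150:310,230:420].reshape(-1,3)
p=p[np.isfinite(p[:,0])]; c=(p[:,:2]-C)@M
for x0 in(.01,.02,.03,.04,.05):
    m=(abs(c[:,0]-x0)<.006)&(abs(c[:,1])<.08)&(p[:,2]<.14); print(x0,m.sum(),np.median(p[m,2]).round(4) if m.any() else '')
"
```

```text
t 9.32 tcp [ 0.418 -0.222  0.374] turn [-0.     0.     0.003] F [0.8 0.9 0. ]
(-0.13, 0, 0.18) -> [0.    0.    0.008]
(-0.125, 0, 0.1) -> [0.    0.005 0.088]
(-0.02, 0, 0.1) -> [-0.     0.11   0.088]
(-0.02, 0, 0.081) -> [-0.     0.11   0.107]
0.01 361 0.078
0.02 308 0.078
0.03 241 0.0781
0.04 238 0.0781
0.05 195 0.0779
```

The far flap is flat at 78 mm. Next is the near flap.

Call:
carry_out:
  targets:
    - {"hand": 0, "x": 0, "y": 0, "z": 0.045, "ax": 0, "ay": 0, "az": 0}
    - {"hand": 0, "x": 0, "y": 0.004, "z": 0.086, "ax": 0, "ay": 0, "az": 0}
    - {"hand": 0, "x": 0, "y": 0.02, "z": 0.086, "ax": 0, "ay": 0, "az": 0}
    - {"hand": 0, "x": 0, "y": 0.038, "z": 0.086, "ax": 0, "ay": 0, "az": 0}
    - {"hand": 0, "x": 0, "y": 0.056, "z": 0.086, "ax": 0, "ay": 0, "az": 0}
    - {"hand": 0, "x": 0, "y": 0.074, "z": 0.086, "ax": 0, "ay": 0, "az": 0}
    - {"hand": 0, "x": 0, "y": 0.092, "z": 0.086, "ax": 0, "ay": 0, "az": 0}
    - {"hand": 0, "x": 0, "y": 0.108, "z": 0.088, "ax": 0, "ay": 0, "az": 0}

```text
t: 10.42
tool_pos: [0.5293, -0.2345, 0.2853]
orientation: [2.35, 2.085, 0.0]
force: [-1.4, 0.8, -0.3]
opening: 0.0004
gripper_force: 0.2
```

Call:
carry_out:
  targets:
    - {"hand": 0, "x": 0, "y": 0.001, "z": 0.01, "ax": 0, "ay": 0, "az": 0}
    - {"hand": 0, "x": 0, "y": 0.002, "z": 0.017, "ax": 0, "ay": 0, "az": 0}
    - {"hand": 0, "x": 0, "y": 0.003, "z": 0.019, "ax": 0, "ay": 0, "az": 0}
    - {"hand": 0, "x": 0, "y": 0.003, "z": 0.019, "ax": 0, "ay": 0, "az": 0}
    - {"hand": 0, "x": 0, "y": 0.003, "z": -0.04, "ax": 0, "ay": 0, "az": 0}
    - {"hand": 0, "x": -0.055, "y": 0.01, "z": -0.06, "ax": 0, "ay": 0, "az": 0}
    - {"hand": 60, "x": -0.11, "y": 0.015, "z": -0.06, "ax": 0, "ay": 0, "az": 0}
    - {"hand": 60, "x": -0.16, "y": 0.017, "z": -0.06, "ax": 0, "ay": 0, "az": 0}

```text
t: 11.42
tool_pos: [0.5249, -0.3973, 0.3471]
orientation: [2.349, 2.083, 0.0]
force: [0.2, -0.5, 0.3]
opening: 0.0162
gripper_force: 0.0
```

```bash
python3 -c "
from h import *
plan([(0,-.15,.1),(0,-.15,.03),(0,-.11,.03)],pitch=0)
read_camera('scene');im2,_,w2=cloud('scene')
read_camera('top');im,_,w=cloud('top')
cv2.imwrite('pics/s5.png',np.hstack([cv2.resize(im[140:280,240:400],(400,350)),cv2.resize(im2[150:300,230:401],(400,350))]))
for w in (w2,w):
  m=np.zeros((420,560),bool); m[150:310,230:420]=1
  m&=(w[...,2]>.073)&(w[...,2]<.083)&(w[...,0]<.66)&(w[...,1]>-.36)
  p=w[m]; r=cv2.minAreaRect(p[:,:2].astype(np.float32)*1000); print(len(p),r)
  M=np.array([[np.cos(YAW),-np.sin(YAW)],[np.sin(YAW),np.cos(YAW)]])
  p=w[150:310,230:420].reshape(-1,3)
  p=p[np.isfinite(p[:,0])]; c=(p[:,:2]-C)@M
  for x0 in(-.05,-.03,-.01,.01,.03,.05):
    m=(abs(c[:,0]-x0)<.008)&(abs(c[:,1])<.08)&(p[:,2]<.14); print(x0,m.sum(),np.median(p[m,2]).round(4) if m.any() else '')
"
```

```text
t 11.43 tcp [ 0.525 -0.397  0.347] turn [0.002 0.001 0.004] F [ 0.2 -0.5  0.3]
(0, -0.15, 0.1) -> [0.011 0.003 0.061]
(0, -0.15, 0.03) -> [0.011 0.002 0.131]
(0, -0.11, 0.03) -> [0.051 0.003 0.131]
3106 ((561.4165649414062, -131.86048889160156), (412.17498779296875, 113.8789291381836), 82.98540496826172)
-0.05 2124 0.0456
-0.03 382 0.0785
-0.01 363 0.0789
0.01 337 0.0784
0.03 326 0.0782
0.05 248 0.0779
3368 ((547.96337890625, -237.42230224609375), (195.66732788085938, 112.14707946777344), 82.90464782714844)
-0.05 395 0.0771
-0.03 412 0.0785
-0.01 415 0.0791
0.01 409 0.0784
0.03 411 0.0784
0.05 358 0.0774
```

View pics/s5.png

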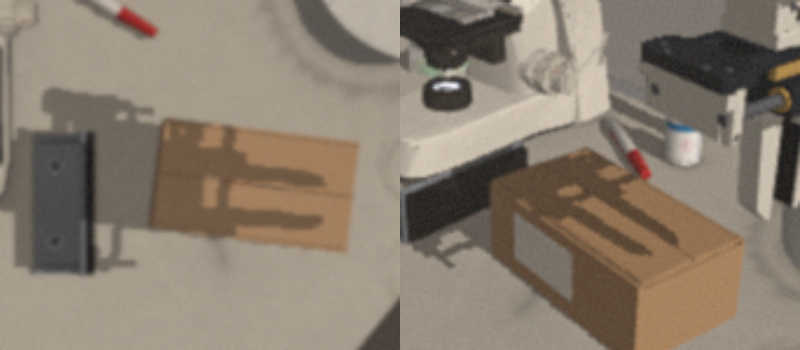

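The carton is closed and undisturbed: centre (0.548, -0.2375), yaw -0.124, with the seam visible down the middle. Next I lower the spread fingers behind the -y end, tips leading slightly.

```bash
python3 -c "
from h import *
plan([(0,-.15,.1),(0,-.14,.03),(0,-.115,.03)],c=np.array([.548,-.2375]),pitch=.04)"
```

```text
t 11.62 tcp [ 0.525 -0.396  0.346] turn [-0.     0.04   0.002] F [0.4 0.9 0.6]
(0, -0.15, 0.1) -> [0.003 0.004 0.06 ]
(0, -0.14, 0.03) -> [0.013 0.004 0.13 ]
(0, -0.115, 0.03) -> [0.038 0.004 0.13 ]
```

Call:
carry_out:
  targets:
    - {"hand": 60, "x": 0.003, "y": 0.004, "z": 0, "ax": 0, "ay": 0.04, "az": 0.002}
    - {"hand": 60, "x": 0.003, "y": 0.004, "z": 0.05, "ax": 0, "ay": 0.04, "az": 0.002}
    - {"hand": 60, "x": 0.006, "y": 0.004, "z": 0.1, "ax": 0, "ay": 0.04, "az": 0.002}
    - {"hand": 60, "x": 0.013, "y": 0.004, "z": 0.13, "ax": 0, "ay": 0.04, "az": 0.002}
    - {"hand": 60, "x": 0.025, "y": 0.004, "z": 0.13, "ax": 0, "ay": 0.04, "az": 0.002}
    - {"hand": 60, "x": 0.035, "y": 0.004, "z": 0.13, "ax": 0, "ay": 0.04, "az": 0.002}
    - {"hand": 60, "x": 0.038, "y": 0.004, "z": 0.13, "ax": 0, "ay": 0.04, "az": 0.002}

```text
t: 12.5
tool_pos: [0.5349, -0.3576, 0.2184]
orientation: [-2.334, -2.068, -0.048]
force: [-0.6, -0.2, 0.9]
opening: 0.0558
gripper_force: 0.0
```

```bash
cat > g.py <<'E'
from h import *
import sys
# world tip targets with yaw, shift+turn from current
s=read_state(); R0=R.from_rotvec(s['orientation'])
print('tip',(s['tool_pos']+R0.apply([0,0,.186])).round(4),'F',np.round(s['force'],1),'op',s['opening'],'t',s['t'])
def Rt(yaw,p=.04):
    ca,sa=np.cos(yaw),np.sin(yaw)
    return R.from_matrix(np.array([[-sa,ca,0],[ca,sa,0],[0,0,-1]]).T)*R.from_rotvec([0,p,0])
for a in sys.argv[1:]:
    x,y,z,yaw=map(float,a.split(',')); T=Rt(yaw)
    print(a,R0.inv().apply(np.array([x,y,z])-T.apply([0,0,.186])-s['tool_pos']).round(4),(R0.inv()*T).as_rotvec().round(3))
E
python3 g.py .535,-.343,.03,-.124 .535,-.333,.03,-.1 .535,-.323,.03,-.07 .535,-.313,.03,-.035 .535,-.303,.03,0 .535,-.293,.03,0 .535,-.285,.03,0
```

```text
tip [ 0.5364 -0.3506  0.0326] F [-0.6 -0.2  0.9] op 0.05576337932094804 t 12.5
.535,-.343,.03,-.124 [ 0.007  -0.0017  0.0028] [0.003 0.002 0.003]
.535,-.333,.03,-.1 [ 0.0169 -0.0027  0.0032] [ 0.004  0.002 -0.021]
.535,-.323,.03,-.07 [ 0.0269 -0.0037  0.0036] [ 0.005  0.002 -0.051]
.535,-.313,.03,-.035 [ 0.0368 -0.0047  0.004 ] [ 0.007  0.002 -0.086]
.535,-.303,.03,0 [ 0.0467 -0.0056  0.0044] [ 0.008  0.002 -0.121]
.535,-.293,.03,0 [ 0.0567 -0.0068  0.0047] [ 0.008  0.002 -0.121]
.535,-.285,.03,0 [ 0.0646 -0.0078  0.005 ] [ 0.008  0.002 -0.121]
```

Call:
carry_out:
  targets:
    - {"hand": 60, "x": 0.006, "y": -0.002, "z": 0.003, "ax": 0.003, "ay": 0.002, "az": 0}
    - {"hand": 60, "x": 0.012, "y": -0.002, "z": 0.003, "ax": 0.003, "ay": 0.002, "az": -0.01}
    - {"hand": 60, "x": 0.018, "y": -0.003, "z": 0.003, "ax": 0.004, "ay": 0.002, "az": -0.025}
    - {"hand": 60, "x": 0.024, "y": -0.003, "z": 0.0035, "ax": 0.005, "ay": 0.002, "az": -0.045}
    - {"hand": 60, "x": 0.03, "y": -0.004, "z": 0.004, "ax": 0.006, "ay": 0.002, "az": -0.065}
    - {"hand": 60, "x": 0.036, "y": -0.005, "z": 0.004, "ax": 0.007, "ay": 0.002, "az": -0.085}
    - {"hand": 60, "x": 0.041, "y": -0.005, "z": 0.004, "ax": 0.008, "ay": 0.002, "az": -0.105}
    - {"hand": 60, "x": 0.046, "y": -0.006, "z": 0.0045, "ax": 0.008, "ay": 0.002, "az": -0.121}

```text
t: 13.5
tool_pos: [0.5339, -0.3124, 0.2145]
orientation: [-2.201, -2.201, -0.043]
force: [1.4, -6.0, 4.6]
opening: 0.0559
gripper_force: 3.1
```

```bash
cat > c.py <<'E'
from h import *
read_camera('top');im,_,w=cloud('top')
m=np.zeros((420,560),bool); m[150:300,255:400]=1
m&=(w[...,2]>.068)&(w[...,2]<.085)&(w[...,0]<.66)&(w[...,1]>-.36)
hsv=cv2.cvtColor(im,cv2.COLOR_BGR2HSV); m&=(hsv[...,1]>60)
cs,_=cv2.findContours(m.astype(np.uint8),cv2.RETR_EXTERNAL,cv2.CHAIN_APPROX_NONE)
k=max(cs,key=cv2.contourArea)[:,0]; p=w[k[:,1],k[:,0]]
r=cv2.minAreaRect(p[:,:2].astype(np.float32)*1000); print('carton rect',r,'ymax',p[:,1].max())
# long sides yaw fit
c=np.array(r[0])/1000
for sgn in(1,-1):
    q=p[((p[:,0]-c[0])*sgn>.035)&(abs(p[:,1]-c[1])<.08)]
    if len(q)>10: print('side yaw',-np.polyfit(q[:,1],q[:,0],1)[0],len(q))
cv2.imwrite('pics/c.png',im)
E
python3 c.py; python3 g.py .535,-.293,.03,0 .535,-.283,.03,0 .535,-.2765,.03,0
```

```text
carton rect ((540.88232421875, -191.14727783203125), (188.0917510986328, 111.85535430908203), 86.77482604980469) ymax -0.09508078025935528
side yaw -0.056421062469181875 64
side yaw -0.02107578204617611 68
tip [ 0.5336 -0.3043  0.0283] F [ 0.8 -4.1  2.8] op 0.05600762875258926 t 13.6
.535,-.293,.03,0 [ 0.0115  0.0012 -0.0012] [-0.001 -0.001 -0.   ]
.535,-.283,.03,0 [ 0.0215  0.0012 -0.0008] [-0.001 -0.001 -0.   ]
.535,-.2765,.03,0 [ 0.028   0.0012 -0.0006] [-0.001 -0.001 -0.   ]
```

Call:
carry_out:
  targets:
    - {"hand": 60, "x": 0.003, "y": 0, "z": -0.001, "ax": 0, "ay": 0, "az": -0.005}
    - {"hand": 60, "x": 0.006, "y": 0, "z": -0.001, "ax": 0, "ay": 0, "az": -0.01}
    - {"hand": 60, "x": 0.009, "y": 0, "z": -0.001, "ax": 0, "ay": 0, "az": -0.015}
    - {"hand": 60, "x": 0.012, "y": 0, "z": -0.001, "ax": 0, "ay": 0, "az": -0.015}
    - {"hand": 60, "x": 0.015, "y": 0, "z": -0.001, "ax": 0, "ay": 0, "az": -0.015}

```text
t: 14.22
tool_pos: [0.5332, -0.2963, 0.2143]
orientation: [-2.182, -2.214, -0.043]
force: [0.9, -1.6, -1.1]
opening: 0.0555
gripper_force: 1.2
```

```bash
python3 c.py; python3 g.py .535,-.28,.03,0
python3 -c "
import cv2,numpy as np
im=cv2.imread('pics/c.png')[150:270,240:400]; cv2.imwrite('pics/c1.png',cv2.resize(im,(800,600),interpolation=cv2.INTER_CUBIC))"
```

```text
carton rect ((536.78515625, -175.28717041015625), (188.514404296875, 112.02037811279297), 88.30455780029297) ymax -0.08016759472035001
side yaw -0.03258532476258217 64
side yaw 0.012136928914026015 67
tip [ 0.5324 -0.288   0.0285] F [ 0.8 -1.7 -0.8] op 0.05548657229464544 t 14.325
.535,-.28,.03,0 [ 0.0087  0.0019 -0.0012] [-0.004 -0.003  0.015]
```

View pics/c1.png

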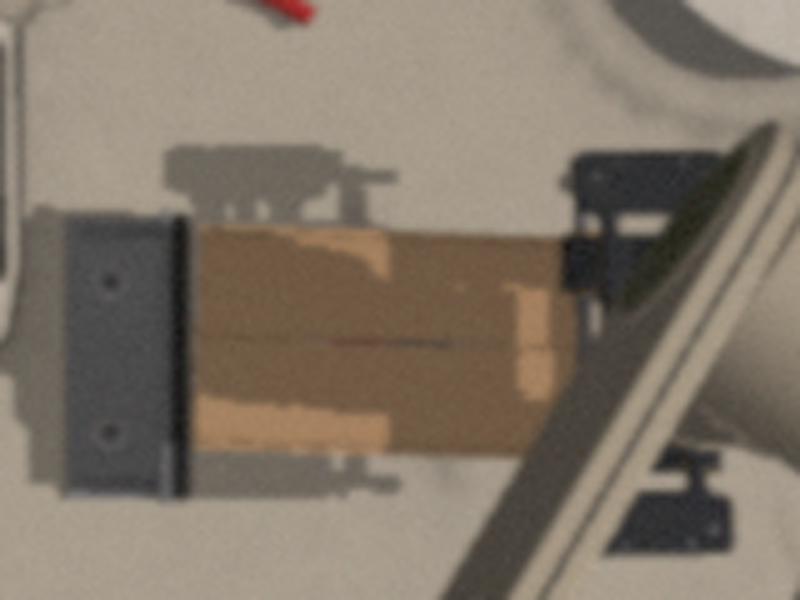

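The carton is a few mm short of the foam (foam at column 187, carton edge at 195) and nearly square, with about 0.02 rad left. I'm easing it in.

Call:
carry_out:
  targets:
    - {"hand": 60, "x": 0.0015, "y": 0, "z": -0.001, "ax": 0, "ay": 0, "az": -0.005}
    - {"hand": 60, "x": 0.003, "y": 0, "z": -0.001, "ax": 0, "ay": 0, "az": -0.01}
    - {"hand": 60, "x": 0.0045, "y": 0, "z": -0.001, "ax": 0, "ay": 0, "az": -0.01}
    - {"hand": 60, "x": 0.006, "y": 0, "z": -0.001, "ax": 0, "ay": 0, "az": -0.01}
    - {"hand": 60, "x": 0.006, "y": 0, "z": -0.001, "ax": 0, "ay": 0, "az": -0.01}

```text
t: 14.95
tool_pos: [0.5335, -0.2912, 0.2163]
orientation: [-2.174, -2.226, -0.044]
force: [2.3, -5.0, -2.7]
opening: 0.0559
gripper_force: 2.5
```

```bash
python3 c.py; python3 g.py .535,-.28,.03,0
```

```text
carton rect ((536.963134765625, -171.13706970214844), (188.56971740722656, 112.122314453125), 89.0814437866211) ymax -0.07747664852753347
side yaw -0.017267418946820483 64
side yaw 0.02890766464479617 67
tip [ 0.5332 -0.2837  0.0304] F [ 1.9 -5.7 -2.5] op 0.0558422979083402 t 15.05
.535,-.28,.03,0 [0.0038 0.0016 0.0006] [-0.002 -0.001  0.024]
```

Call:
carry_out:
  targets:
    - {"hand": 60, "x": 0.001, "y": 0, "z": 0, "ax": 0, "ay": 0, "az": 0}
    - {"hand": 60, "x": 0.002, "y": 0, "z": 0, "ax": 0, "ay": 0, "az": 0}
    - {"hand": 60, "x": 0.003, "y": 0, "z": 0, "ax": 0, "ay": 0, "az": 0}
    - {"hand": 60, "x": 0.003, "y": 0, "z": 0, "ax": 0, "ay": 0, "az": 0}
    - {"hand": 60, "x": 0.003, "y": 0, "z": 0, "ax": 0, "ay": 0, "az": 0}

```text
t: 15.68
tool_pos: [0.5338, -0.2892, 0.2171]
orientation: [-2.176, -2.228, -0.043]
force: [4.6, -9.1, -3.1]
opening: 0.0562
gripper_force: 4.5
```

```bash
python3 c.py; python3 g.py .535,-.28,.03,0
```

```text
carton rect ((537.1122436523438, -168.459228515625), (186.60287475585938, 112.1365966796875), 89.10786437988281) ymax -0.07510088571550735
side yaw -0.006873403944159976 64
side yaw 0.029949134957274304 66
tip [ 0.5338 -0.282   0.0312] F [ 3.7 -9.8 -3.8] op 0.05597001613434401 t 15.775
.535,-.28,.03,0 [0.0017 0.0012 0.0013] [-0.     0.001  0.023]
```

Call:
carry_out:
  targets:
    - {"hand": 60, "x": 0.001, "y": 0, "z": 0, "ax": 0, "ay": 0, "az": 0}
    - {"hand": 60, "x": 0.002, "y": 0, "z": 0, "ax": 0, "ay": 0, "az": 0}
    - {"hand": 60, "x": 0.002, "y": 0, "z": 0, "ax": 0, "ay": 0, "az": 0}
    - {"hand": 60, "x": 0.002, "y": 0, "z": 0, "ax": 0, "ay": 0, "az": 0}

```text
t: 16.27
tool_pos: [0.534, -0.2877, 0.2176]
orientation: [-2.178, -2.229, -0.043]
force: [5.1, -11.3, -3.1]
opening: 0.0559
gripper_force: 5.8
```

```bash
python3 c.py; python3 g.py .535,-.28,.03,0;python3 -c "
import cv2,numpy as np
im=cv2.imread('pics/c.png')[150:270,240:400]; cv2.imwrite('pics/c2.png',cv2.resize(im,(800,600),interpolation=cv2.INTER_CUBIC))"
```

```text
carton rect ((538.1918334960938, -168.0997314453125), (112.4344482421875, 186.02073669433594), 0.16993433237075806) ymax -0.07492361943258097
side yaw -0.005755846542268512 64
side yaw 0.03727937974413062 66
tip [ 0.5342 -0.2808  0.0317] F [  5.  -11.4  -3.2] op 0.05616183860682909 t 16.375
.535,-.28,.03,0 [0.0002 0.001  0.0017] [0.001 0.003 0.023]
```

View pics/c2.png

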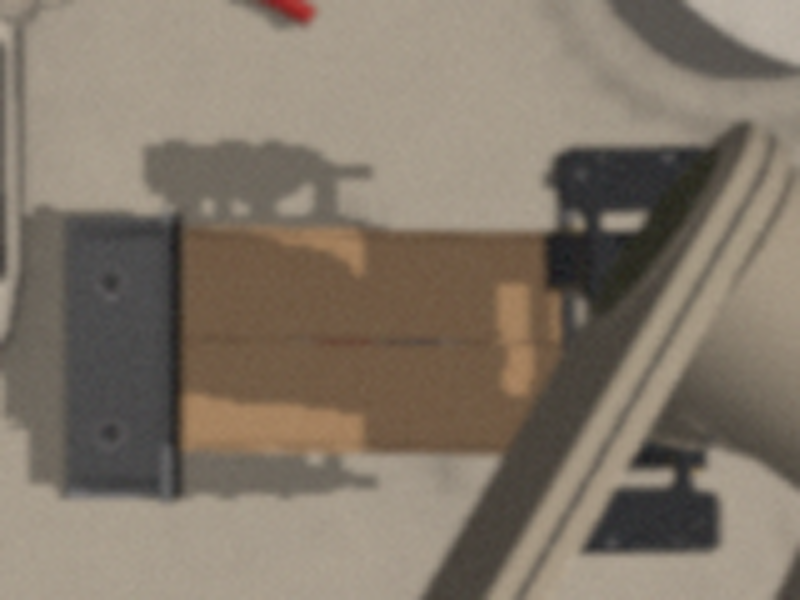

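The carton sits flush and square on the foam: its edge is at column 178, with the foam squeezed by about 3–4 mm. The push reads a steady 11.4 N, so I'm handing in.

```bash
python3 -c "
from h import *
print(read_state()['force']); print(robot.close_job())"
```

```text
[  4.98962521 -11.44950736  -3.18958446]
the job is handed in; nothing more can be done
None
```

The carton is closed and held square against the foam stop with a steady push of about 11.4 N; I handed the job in at about 16 s, with no verdict returned.

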